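Key the belt pulley onto the upright shaft

ROBOT

A 7-joint arm with a two-finger parallel gripper is mounted at the origin on the work surface; the furniture and walls round the work are solid. World frame = base frame: x ahead of the robot, y to its left, z up, the work surface at z = 0. Lengths are in m, angles in rad, forces in N, time in s.
With the tool pointing down it reaches from about 0.4 to 0.85 m from the base axis. Payload 4.5 kg.
Tool frame: the origin (TCP) lies at the very end of the fingers, on their centre line; the grasp point (between the pads) lies 19 mm behind it (r.grip_point_offset is the distance from the TCP to the grasp point, in m); z points along the fingers, y is the line along which they close (so a half turn about z gives the same grasp; the last joint's range is limited). The gripper opens to 88 mm and grips with 3 to 60 N. Pads are 18 mm wide; open, the fingers measure 123 mm over their backs; the gripper's body (75 mm by 187 mm) begins 45 mm behind the grasp point.
Start: joints at [-1.241, 0.689, -0.195, 1.565, 0.157, 0.902, -0.215], TCP at [0.182, 0.598, 0.203] pointing down, gripper open.
Joint ranges: [-3.01, 3.01], [-0.46, 2.08], [-1.47, 1.51], [0.13, 2.56], [-1, 4.14], [0.04, 2.09], [-2.66, 2.66]. Speed limits (rad/s): [2.57, 2.57, 3.14, 3.14, 3.14, 3.14, 3.14].

INTERFACE

Orientations are given as a unit quaternion [x, y, z, w].
In Python, from plant import r gives the robot as it stands.
- The arm moves only by the tool carry_out, never from a script. Its argument "rows" is a list of rows, each a list of 3 entries, a list of its own where there are three numbers: the shift along the tool's x, y, z in cm, then the turn, a rotation vector about the tool's x, y, z in degrees, then the closure, from 0 (fully open) to 1 (shut). A call has 1 to 12 rows; each row is the pose to reach, as a shift and turn from the pose commanded when the call began, along the tool's axes at that moment; what a row does not reach only later rows make up. A row lasts 1/10 s, in which the tool goes at most 50 mm and 8.59 degrees, less where a joint would pass 70% of its speed; a pose out of reach is approached as far as the arm can. A call with a gripper value outside its range is refused whole. The fingers move at their own pace and stop on an object; "newtons" is the grip in N (left out, the last holds). Time passes only in rows, so rows that repeat a pose let the fingers close. It gives the time, the measured TCP pose, the force, the opening and the grip force at its end, in the units of the state.
- r.get_state(): the state, without advancing time (a new reading comes with each control period).
- r.snapshot(name): name is "scene" or "top" or "wrist"; returns a dict with "image" (480x640x3 uint8, red, green, blue), "fx", "fy", "cx", "cy" (pixels), "dist_coeffs" ([k1, k2, p1, p2, k3] as OpenCV has them; the pictures are not rectified), "pose" (4x4, takes a point from camera to world coordinates). Camera axes: x right, y up, looking along -z (the intrinsics and any distortion apply to the point x, -y, -z); pixel columns grow to the right and rows downward; lengths in m; the calibration is good to about 2 mm. A picture is of the moment at which its call begins. There is no depth.
- r.finish_job(): hands the job in; it is judged then, once.
The state is a dict: "clock": time; "q": joint angles; "qd": joint speeds; "joint_torque": joint torques, N m; "tool_pos": TCP position; "eef_rot": TCP orientation; "contact_force": force on the tool from outside, world axes, zero at the start; "moment": the same for the moment, N m; "opening": opening from 0.0 (shut) to 1.0 (fully open); "finger_force": force on a finger pad.
Only numpy, scipy, OpenCV 4.12 (cv2) and the standard library are available. Lean on these libraries where they do the work, as an engineer would, in place of code of your own. Each camera call takes 0.05 s, during which the arm holds its last target. There are 200 camera calls.

TASK

Fit the belt pulley to the upright shaft on the plywood stand: first drop the loose steel key into the slot across the end of the shaft, so that it stands upright on the slot's floor, then lower the pulley that has keyways over shaft and key, keyways along the key, until it sits flat and fully home on the shoulder of the stand. Use the larger pulley with the two keyways and leave the smaller plain one where it is.

Things in the scene. Friction and masses are not known exactly. Their poses are not given: they have to be found in the camera images.
- slot (a point): Axis point on the floor of the slot across the end of the upright steel shaft (44 mm thick). Slot: along this x axis, 24 mm wide (29 mm at its bevelled mouth), 20 mm deep, open at top and both ends. The shaft is on a fixed stand with a 125 mm square plywood base; its round aluminium shoulder (90 mm across) lies 10 mm below this point, 26 mm above the bench. z is up.
- key_head (a point): Centre of the head of the loose steel key (0.1 kg), 16 mm thick along y: a bar 72 mm long (x), 26 mm high, and on its middle a 28 mm long head up to 52 mm. Point 44 mm above the underside, 8 mm below the top. It stands upright on the bench. Seated: 44 mm above the slot point, either way round. Hold it by the head: fingertips more than 24 mm below this point would meet the shaft.
- pulley_bar (a point): Middle of the crossbar (124 x 16 mm, 18 high, along x) on two posts over the keyed pulley (0.35 kg), a pale wooden disc 124 mm wide, 30 thick, lying flat. 58 mm bore; two keyways 38 mm wide reach 46 mm from the axis, along x under the bar. Point on the axis, 81 mm above the underside. Home: 71 mm above the slot point, either way round; 20 mm or more too high if the key is missed.
- plain_pulley_bar (a point): Middle of the crossbar (100 x 16 mm, 18 high, along x) of the other pulley, a bystander: same build and height, but 100 mm wide with a plain round 42 mm bore and no keyways. It does not fit the shaft. Point 81 mm above its underside.
Mind the look-alikes: they are no part of the job. What is shaped like the part that bears key_head but yellow is not meant.

How it is judged:
By the outcome, as a careful person would: the job done as asked, in the order asked, and still so for the second after the job is handed in, with the robot touching nothing.
It also fails if it takes over 50 s, if anything falls off the work surface, if the arm or the gripper's body presses on something with over 40 N, if the wrist force passes 120 N, or if a joint passes its speed limit or range.

## Working session

There is one attempt and no reset: what is moved stays moved. The work goes in short steps, Python scripts to look and compute and a tool call to move; the robot and the scene stay as the last step left them, time stands still between calls to the robot, and variables do not carry over. Pictures are saved under pics/ and viewed, at most 10 in all, crops included, and the job is handed in when it is done.

Besides the shell and the picture viewer there is one more tool, called by a JSON object that holds its "fn" and its "kwargs". carry_out: Moves the arm, as the interface text tells. Its arguments: {"type":"object","properties":{"rows":{"type":"array"},"newtons":{"type":"number"}},"required":["rows"]}

```bash
mkdir -p pics; ls; cat > h.py <<'E'
import numpy as np, cv2
from plant import r
from scipy.spatial.transform import Rotation as R
def snap(n,f=None):
    s=r.snapshot(n)
    if f: cv2.imwrite('pics/'+f,s['image'][:,:,::-1])
    return s
def K(s): return np.array([[s['fx'],0,s['cx']],[0,s['fy'],s['cy']],[0,0,1.]])
def ray(s,uv):
    p=cv2.undistortPoints(np.array([[uv]],float),K(s),np.array(s['dist_coeffs'],float))[0,0]
    T=np.array(s['pose']); d=T[:3,:3]@np.array([p[0],-p[1],-1]); return T[:3,3],d
def plane(s,uv,z):
    o,d=ray(s,uv); return o+d*(z-o[2])/d[2]
def proj(s,P):
    T=np.array(s['pose']); p=(np.array(P)-T[:3,3])@T[:3,:3]; p=p*[1,-1,-1]
    return cv2.projectPoints(p.reshape(-1,1,3),np.zeros(3),np.zeros(3),K(s),np.array(s['dist_coeffs'],float))[0][:,0]
def totool(v):
    st=r.get_state(); return R.from_quat(st['eef_rot']).inv().apply(v)
E
python3 - <<'E'
from h import *
for n in('scene','top'):
    s=snap(n,n+'0.png'); print(n,np.round(s['pose'],3).tolist(),s['fx'],s['dist_coeffs'])
st=r.get_state(); print(st)
print(np.round(R.from_quat(st['eef_rot']).as_matrix(),3))
E
```

```text
pics
scene [[-0.817, 0.331, -0.471, -0.167], [-0.576, -0.445, 0.686, 0.942], [0.017, 0.832, 0.555, 0.795], [0.0, 0.0, 0.0, 1.0]] 474.25551075322886 [-0.02281398  0.          0.          0.          0.        ]
top [[0.003, 0.982, -0.188, 0.17], [-1.0, 0.002, -0.005, 0.038], [-0.004, 0.188, 0.982, 1.519], [0.0, 0.0, 0.0, 1.0]] 453.1057854226997 [-0.07297638  0.          0.          0.          0.        ]
{'clock': 0.1, 'q': array([-1.24121524,  0.68990433, -0.19452326,  1.56620937,  0.15730022,
        0.90254181, -0.21511208]), 'qd': array([-0.00092051, -0.00303636,  0.00016702, -0.00210291, -0.00101547,
        0.0005774 ,  0.00061368]), 'joint_torque': array([-1.60545173e-03, -5.28506899e+01, -1.27095256e+00, -1.53839636e+01,
       -5.25347411e-02,  2.03366733e-03,  4.03614933e-05]), 'tool_pos': array([0.18204329, 0.59724557, 0.20229592]), 'eef_rot': array([ 1.47320796e-01,  9.89088411e-01, -8.33566300e-04, -6.12333604e-05]), 'contact_force': array([-0.26085761, -0.24469525, -0.45857992]), 'moment': array([-0.00324517,  0.01341341, -0.02393445]), 'finger_force': 0.0, 'opening': 0.997877845131018}
[[-0.957  0.291 -0.   ]
 [ 0.291  0.957 -0.002]
 [-0.    -0.002 -1.   ]]
```

View pics/scene0.png

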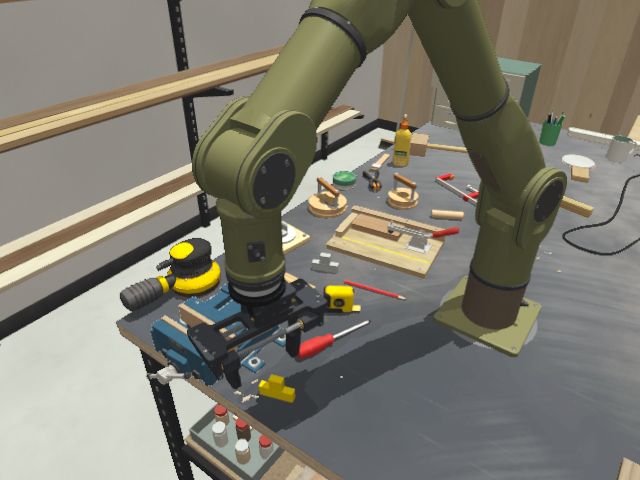

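View pics/top0.png

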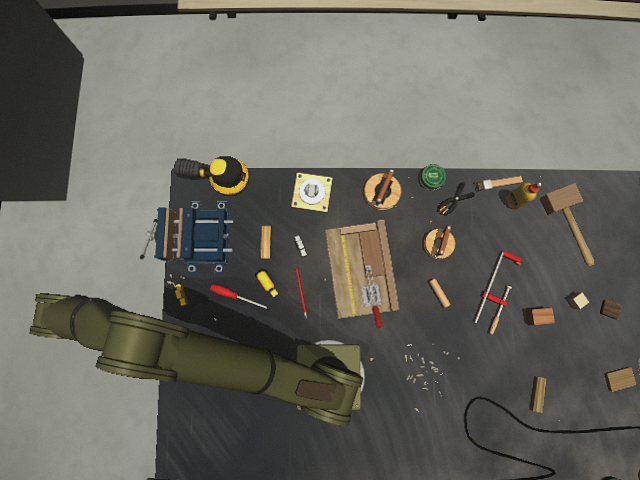

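The scene shows these candidates. Key: steel tee at scene (325,263) / top (301,245), with the yellow look-alike at scene (277,390) / top (180,295). Pulleys: the larger at top (382,191), the smaller at top (439,242). The stand is at top (312,191). I choose the steel tee and the larger disc, and I'll check them in one crop.

```bash
python3 - <<'E'
from h import *
s=snap('top'); im=s['image'][:,:,::-1]
a=cv2.resize(im[165:265,280:460],None,fx=4.4,fy=4.4,interpolation=cv2.INTER_CUBIC)
cv2.imwrite('pics/crop1.png',a)
for n,uv,z in(('shaft',(313,190),.056),('key',(301,245),.044),('pul',(383,190),.08),('plain',(440,241),.08)): print(n,plane(s,uv,z).round(3))
E
```

```text
shaft [0.611 0.049 0.056]
key [0.425 0.089 0.044]
pul [ 0.604 -0.182  0.08 ]
plain [ 0.433 -0.363  0.08 ]
```

View pics/crop1.png

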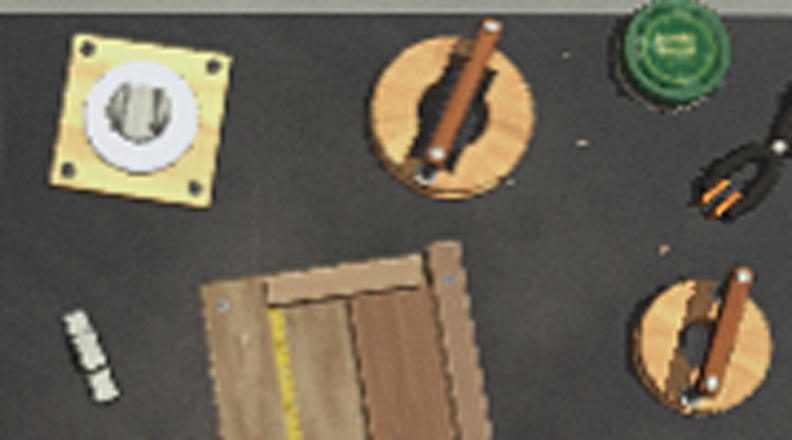

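The crop confirms it: the stand with slotted shaft is at (138,110), the steel tee key at (90,355), and the keyed pulley with visible keyways under its bar at (452,115). The plain pulley is at (703,345). The heights and reach are plausible, so I'm moving over the key.

{"fn": "carry_out", "kwargs": {"rows": [[[-38, -41.5, -5], [0, 0, -37.5], 0], [[-38, -41.5, -5], [0, 0, -37.5], 0], [[-38, -41.5, -5], [0, 0, -37.5], 0], [[-38, -41.5, -5], [0, 0, -37.5], 0], [[-38, -41.5, -5], [0, 0, -37.5], 0], [[-38, -41.5, -5], [0, 0, -37.5], 0], [[-38, -41.5, -5], [0, 0, -37.5], 0], [[-38, -41.5, -5], [0, 0, -37.5], 0], [[-38, -41.5, -5], [0, 0, -37.5], 0], [[-38, -41.5, -5], [0, 0, -37.5], 0], [[-38, -41.5, -5], [0, 0, -37.5], 0], [[-38, -41.5, -5], [0, 0, -37.5], 0]]}}

```text
clock: 1.35
tool_pos: [0.4264, 0.0843, 0.253]
eef_rot: [-0.174, 0.985, -0.001, 0.0]
contact_force: [-0.7, 1.0, -0.4]
opening: 1.0
finger_force: 0.0
```

```bash
python3 - <<'E'
from h import *
s=snap('wrist','w1.png'); st=r.get_state(); print(st['tool_pos'],st['q'],np.round(s['pose'],3).tolist(),s['dist_coeffs'])
E
```

```text
[0.42671174 0.0842303  0.25297128] [ 0.01690316  0.3939629  -0.45443237  2.03069986  0.24848423  0.76943294
  1.33276854] [[-0.343, -0.892, -0.296, 0.349], [0.94, -0.326, -0.105, 0.056], [-0.003, -0.314, 0.949, 0.435], [0.0, 0.0, 0.0, 1.0]] [-0.05248578  0.          0.          0.          0.        ]
```

View pics/w1.png

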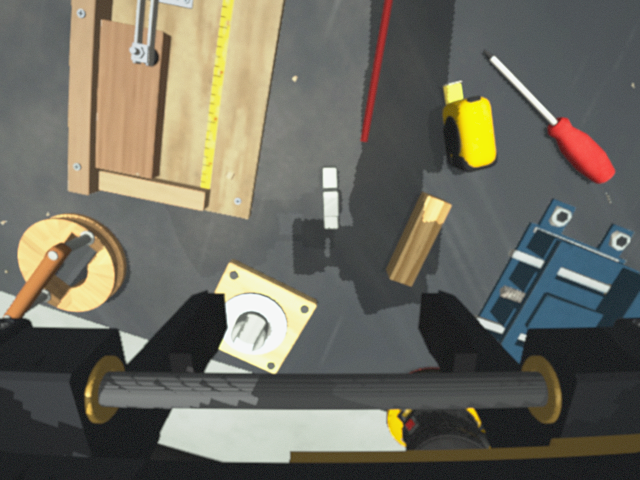

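The wrist view shows the key upright at (330,198), its long axis along image v, with the stand and slot at (250,332). Next I measure both at sub-pixel scale.

```bash
python3 - <<'E'
from h import *
im=cv2.imread('pics/w1.png')
a=cv2.resize(im[155:245,290:370],None,fx=5,fy=5,interpolation=cv2.INTER_CUBIC)
b=cv2.resize(im[285:375,210:290],None,fx=5,fy=5,interpolation=cv2.INTER_CUBIC)
cv2.imwrite('pics/crop2.png',np.hstack([a,b]))
s=snap('wrist')
g=im[155:245,310:350].min(2); m=(g>105).astype(np.uint8)
c=max(cv2.findContours(m,0,2)[0],key=cv2.contourArea); rc=cv2.minAreaRect(c); bp=cv2.boxPoints(rc)+[310,155]; print(rc,bp.tolist())
for z in (0,.026,.052): print(z,[plane(s,p,z).round(4).tolist() for p in bp])
# predicted pixels of key model at guess
E
```

```text
((19.499996185302734, 36.49999237060547), (38.99999237060547, 72.99998474121094), 0.0) [[310.0, 227.99998474121094], [310.0, 155.0], [348.99999237060547, 155.0], [348.99999237060547, 227.99998474121094]]
0 [[0.4753, 0.0838, 0.0], [0.3909, 0.0541, 0.0], [0.3752, 0.0972, 0.0], [0.4585, 0.1296, 0.0]]
0.026 [[0.4677, 0.0822, 0.026], [0.3884, 0.0543, 0.026], [0.3736, 0.0948, 0.026], [0.452, 0.1252, 0.026]]
0.052 [[0.4602, 0.0805, 0.052], [0.3859, 0.0544, 0.052], [0.3721, 0.0923, 0.052], [0.4455, 0.1209, 0.052]]
```

View pics/crop2.png

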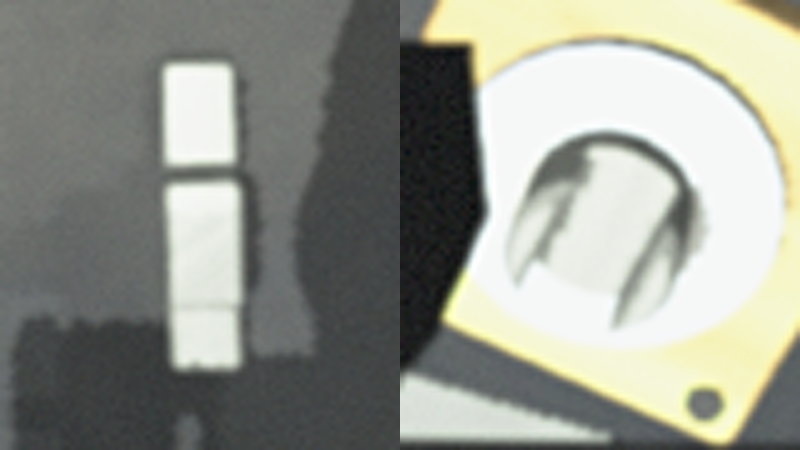

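The crop shows the head top's corners at crop (167,183), (238,181), (243,303) and (170,306). The bar ends are at v=62 and v=368. The slot floor runs from about (635,150) to (580,290) in the right half.

```bash
python3 - <<'E'
from h import *
s=snap('wrist'); st=r.get_state()
f=lambda x,y:(x/5+290,y/5+155)
H=[plane(s,f(*p),.052) for p in((167,183),(238,181),(243,303),(170,306))]
B=[plane(s,f(*p),.026) for p in((163,62),(233,62),(240,368),(172,368))]
hc=np.mean(H,0); bc=np.mean(B,0); print('head',hc,'bar',bc)
print('sizes',[np.linalg.norm(H[i]-H[(i+1)%4]).round(4) for i in range(4)],[np.linalg.norm(B[i]-B[(i+1)%4]).round(4) for i in range(4)])
ang=lambda v:np.degrees(np.arctan2(v[1],v[0]))
print('angs',ang(H[3]-H[0]),ang(H[2]-H[1]),ang(B[2]-B[1]),ang(B[3]-B[0]))
Rm=R.from_quat(st['eef_rot']).as_matrix(); print('tooly',ang(Rm[:,1]), 'tcp',st['tool_pos'])
print('d tool cm',totool(bc-st['tool_pos'])*100, totool(hc-st['tool_pos'])*100)
# stand: base/shoulder
im=s['image'].astype(int); hsv=cv2.cvtColor(s['image'],cv2.COLOR_RGB2HSV)
g=lambda x,y:((x-400)/5+210,y/5+285)
L=[plane(s,g(*p),.036) for p in((592,150),(540,262),(678,190),(622,295))]
print('slotdir',ang(L[1]-L[0]),ang(L[3]-L[2]),'mid',np.mean(L,0))
E
```

```text
head [0.42560132 0.09608889 0.052     ] bar [0.4255538  0.09605823 0.026     ]
sizes [np.float64(0.0151), np.float64(0.0268), np.float64(0.0159), np.float64(0.0271)] [np.float64(0.0156), np.float64(0.0713), np.float64(0.016), np.float64(0.0712)]
angs 21.585890078007775 23.209607690838677 22.15809384560534 21.865834382685772
tooly 110.40677767948783 tcp [0.42474106 0.0896103  0.25290059]
d tool cm [-0.30337927  0.56770222 22.69023628] [-0.30863014  0.56986813 20.09023634]
slotdir -5.419518230730803 -7.251766918507198 mid [0.61637978 0.06044966 0.036     ]
```

{"fn": "carry_out", "kwargs": {"newtons": 25, "rows": [[[-0.3, 0.57, 5], [0, 0, -1.6], 0], [[-0.3, 0.57, 10], [0, 0, -1.6], 0], [[-0.3, 0.57, 15], [0, 0, -1.6], 0], [[-0.3, 0.57, 19], [0, 0, -1.6], 0.3], [[-0.3, 0.57, 21.5], [0, 0, -1.6], 0.4], [[-0.3, 0.57, 22.5], [0, 0, -1.6], 0.5], [[-0.3, 0.57, 22.5], [0, 0, -1.6], 0.6], [[-0.3, 0.57, 22.5], [0, 0, -1.6], 1], [[-0.3, 0.57, 22.5], [0, 0, -1.6], 1], [[-0.3, 0.57, 22.5], [0, 0, -1.6], 1], [[-0.3, 0.57, 22.5], [0, 0, -1.6], 1], [[-0.3, 0.57, 22.5], [0, 0, -1.6], 1]]}}

```text
clock: 2.7
tool_pos: [0.4258, 0.0965, 0.0284]
eef_rot: [-0.192, 0.981, 0.0, 0.0]
contact_force: [-0.2, -0.1, 0.7]
opening: 0.208
finger_force: 0.0
```

{"fn": "carry_out", "kwargs": {"newtons": 25, "rows": [[[0, 0, 0], [0, 0, 0], 1], [[0, 0, 0], [0, 0, 0], 1], [[0, 0, 0], [0, 0, 0], 1], [[0, 0, -4], [0, 0, 0], 1], [[0, 0, -8], [0, 0, 0], 1], [[-3, -2.4, -12], [0, 0, 7], 1], [[-6, -4.8, -16], [0, 0, 14], 1], [[-9.3, -7.4, -20], [0, 0, 21], 1], [[-12.6, -10, -22], [0, 0, 28.5], 1], [[-12.6, -10, -22], [0, 0, 28.5], 1], [[-12.6, -10, -22], [0, 0, 28.5], 1], [[-12.6, -10, -22], [0, 0, 28.5], 1]]}}

```text
clock: 3.9
tool_pos: [0.5783, 0.0516, 0.247]
eef_rot: [0.055, 0.998, -0.0, -0.001]
contact_force: [-0.5, 0.6, 0.0]
opening: 0.005
finger_force: 0.0
```

```bash
python3 - <<'E'
from h import *
s=snap('wrist'); st=r.get_state(); print(st['tool_pos'],st['opening'],st['finger_force'])
u,v=proj(s,[.613,.05,.04])[0]; print(u,v)
im=s['image'][:,:,::-1]; np.savez('w2.npz',**{k:s[k] for k in s})
u,v=int(u),int(v); x0=max(u-80,0);y0=max(v-60,0); print(x0,y0)
a=cv2.resize(im[y0:y0+120,x0:x0+160],None,fx=5,fy=5,interpolation=cv2.INTER_CUBIC); b=cv2.resize(im[240:480],(320,120))
cv2.imwrite('pics/crop3.png',a); cv2.imwrite('pics/w2.png',im)
E
```

```text
[0.57772406 0.05185198 0.24678151] 0.010459002573060469 0.0
325.09271036476514 230.6191741916803
245 170
```

View pics/crop3.png

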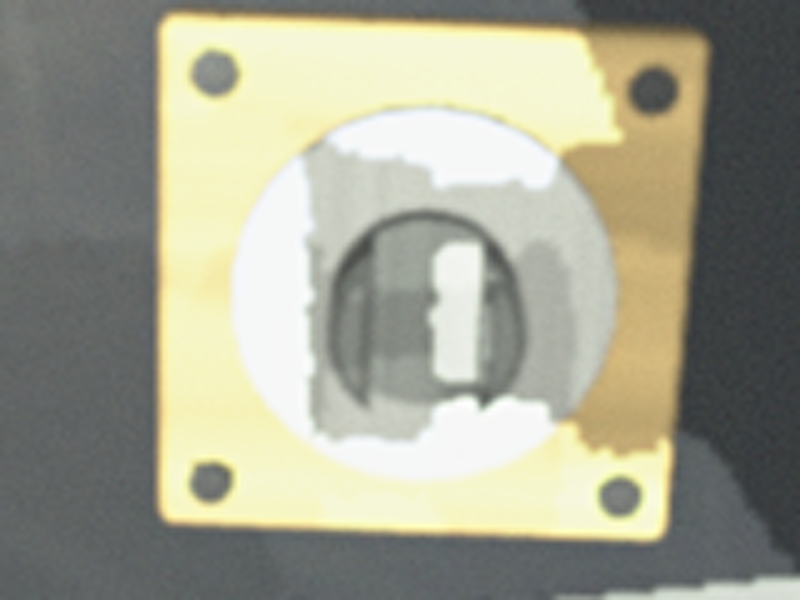

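The grasp was lost (opening is about 0), but the slot is clear: floor edges at about (375,235)–(370,400) and (486,240)–(484,400), and the shoulder circle centred near (424,293). I measure that and look for the key.

```bash
python3 - <<'E'
from h import *
s=dict(np.load('w2.npz')); 
im=s['image']; hsv=cv2.cvtColor(im,cv2.COLOR_RGB2HSV)
x0,y0=245,170
sub=hsv[y0:y0+120,x0:x0+160]; m=(sub[...,1]<45).astype(np.uint8)
# component containing shoulder: restrict inside circle box
n,lab,stt,cen=cv2.connectedComponentsWithStats(m)
l=lab[60,50]; print(stt[l])
c=max(cv2.findContours((lab==l).astype(np.uint8),0,1)[0],key=cv2.contourArea); e=cv2.fitEllipse(cv2.convexHull(c)); print(e)
C=plane(s,(e[0][0]+x0,e[0][1]+y0),.026); print('axis',C)
h=cv2.convexHull(c)[:,0]; P=np.array([plane(s,(p[0]+x0,p[1]+y0),.026) for p in h]); cc,rad=cv2.minEnclosingCircle(P[:,:2].astype(np.float32)); print('circ',cc,rad*2)
f=lambda x,y:plane(s,(x/5+x0,y/5+y0),.036)
ang=lambda v:np.degrees(np.arctan2(v[1],v[0]))
a,b,c_,d=f(376,235),f(370,400),f(486,240),f(484,400)
print('slot',ang(a-b),ang(c_-d),np.mean([a,b,c_,d],0),'w',np.linalg.norm(a-c_),np.linalg.norm(b-d))
g=lambda x,y:plane(s,(x/5+x0,y/5+y0),.016)
q=[g(160,15),g(708,38),g(667,540),g(160,522)]; print('base',np.mean(q,0),[np.linalg.norm(q[i]-q[(i+1)%4]).round(4) for i in range(4)],ang(q[0]-q[3]),ang(q[1]-q[2]),ang(q[0]-q[1])-90,ang(q[3]-q[2])-90)
st=r.get_state();print(st['tool_pos'],ang(R.from_quat(st['eef_rot']).as_matrix()[:,1]))
t=snap('top'); a=cv2.resize(t['image'][150:290,250:420,::-1],None,fx=2.3,fy=2.3); b=cv2.resize(im[:,:,::-1],None,fx=.6,fy=.6)
o=np.zeros((max(a.shape[0],b.shape[0]),a.shape[1]+b.shape[1],3),np.uint8); o[:a.shape[0],:a.shape[1]]=a;o[:b.shape[0],a.shape[1]:]=b; cv2.imwrite('pics/c4.png',o)
E
```

```text
[  46   21   77   85 5091]
((85.65544128417969, 67.73184967041016), (85.22410583496094, 94.0755844116211), 165.03363037109375)
axis [0.62649538 0.05515231 0.026     ]
circ (0.6302490234375, 0.05790357664227486) 0.11895756423473358
slot 171.54816546010784 173.95476029948478 [0.61886491 0.05590206 0.036     ] w 0.02465091699963478 0.02626537944747289
base [0.61749857 0.05524417 0.016     ] [np.float64(0.1247), np.float64(0.1246), np.float64(0.1261), np.float64(0.1249)] 171.4644761578879 172.11015975978702 -188.67307193920004 -188.51706456249053
[0.57772406 0.05185198 0.24678151] 83.74412145964557
```

View pics/c4.png

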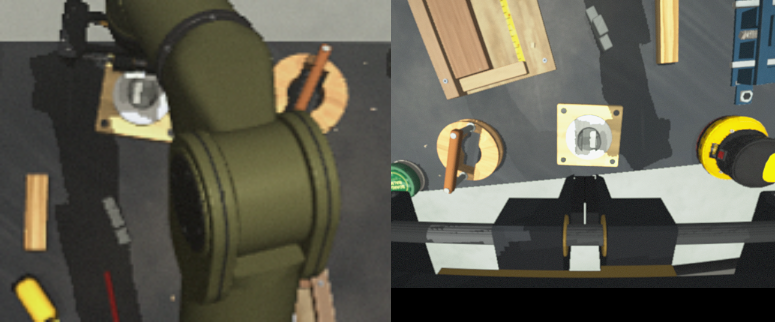

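The key is still standing near its old place (c4 right panel, (598,28)). I check where it is now and cross-check the shaft axis.

```bash
python3 - <<'E'
from h import *
s=dict(np.load('w2.npz')); x0,y0=245,170
print('shoulder', plane(s,(424.5/5+x0,293.5/5+y0),.026), [plane(s,(u/5+x0,v/5+y0),.026).round(4) for u,v in((232,293),(617,293),(424,107),(424,480))])
print(proj(s,[.4256,.0961,.052]))
im=s['image'][:,:,::-1]
a=cv2.resize(im[0:90,300:390],None,fx=6,fy=6,interpolation=cv2.INTER_CUBIC); cv2.imwrite('pics/c5.png',a)
E
```

```text
shoulder [0.61547003 0.05541525 0.026     ] [array([0.6104, 0.0111, 0.026 ]), array([0.6202, 0.0998, 0.026 ]), array([0.5721, 0.0598, 0.026 ]), array([0.6618, 0.0505, 0.026 ])]
[[352.38694948  39.31445663]]
```

View pics/c5.png

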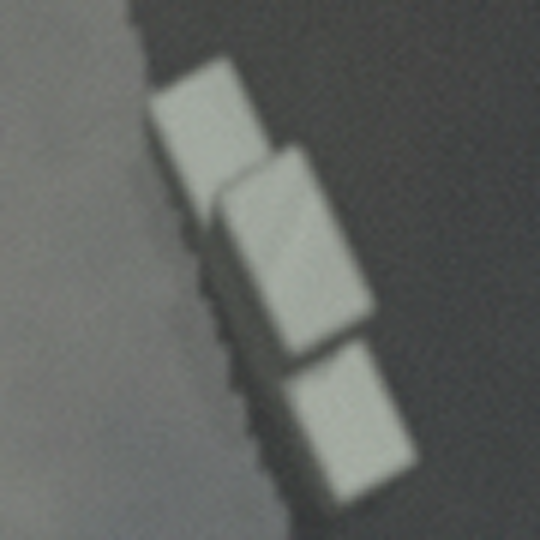

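The key crop shows the head top corners at (215,195), (298,147), (375,305) and (293,358), and the bar's outer ends at (150,100)/(228,57) and (340,505)/(418,460). It is upright and slightly shifted.

```bash
python3 - <<'E'
from h import *
s=dict(np.load('w2.npz')); f=lambda p,z:plane(s,(p[0]/6+300,p[1]/6),z)
ang=lambda v:np.degrees(np.arctan2(v[1],v[0]))
H=[f(p,.052) for p in((215,195),(298,147),(375,305),(293,358))]
B=[f(p,.026) for p in((150,100),(228,57),(418,460),(340,505))]
hc,bc=np.mean(H,0),np.mean(B,0); print(hc,bc,ang(H[3]-H[0]),ang(H[2]-H[1]),ang(B[3]-B[0]),ang(B[2]-B[1]),np.linalg.norm(B[3]-B[0]))
st=r.get_state(); print(st['tool_pos'],totool((hc+bc)/2-st['tool_pos'])*100, ang(R.from_quat(st['eef_rot']).as_matrix()[:,1]))
E
```

```text
[0.42758001 0.09295539 0.052     ] [0.42759149 0.09317134 0.026     ] 21.77613502348689 22.738178805396043 21.225271208273885 21.847250294446553 0.07111241946237969
[0.57766754 0.05195162 0.2468042 ] [15.29039624  2.46866439 20.83464779] 83.7599329858148
```

{"fn": "carry_out", "kwargs": {"newtons": 40, "rows": [[[4, 0.6, 3], [0, 0, -7.5], 0.4], [[8, 1.2, 7], [0, 0, -15], 0.4], [[12, 1.9, 11], [0, 0, -22.5], 0.4], [[15.3, 2.5, 14], [0, 0, -28.1], 0.4], [[15.3, 2.5, 14], [0, 0, -28.1], 0.4], [[15.3, 2.5, 14], [0, 0, -28.1], 0.4], [[15.3, 2.5, 17], [0, 0, -28.1], 0.4], [[15.3, 2.5, 20], [0, 0, -28.1], 0.4], [[15.3, 2.5, 22.2], [0, 0, -28.1], 0.4], [[15.3, 2.5, 22.2], [0, 0, -28.1], 0.4], [[15.3, 2.5, 22.2], [0, 0, -28.1], 0.6], [[15.3, 2.5, 22.2], [0, 0, -28.1], 0.7]]}}

```text
clock: 5.2
tool_pos: [0.4316, 0.0934, 0.0271]
eef_rot: [-0.188, 0.982, 0.0, 0.001]
contact_force: [-0.6, -0.4, 0.4]
opening: 0.442
finger_force: 0.0
```

{"fn": "carry_out", "kwargs": {"newtons": 40, "rows": [[[0, 0, 0], [0, 0, 0], 1], [[0, 0, 0], [0, 0, 0], 1], [[0, 0, 0], [0, 0, 0], 1], [[0, 0, 0], [0, 0, 0], 1], [[0, 0, 0], [0, 0, 0], 1], [[0, 0, 0], [0, 0, 0], 1], [[0, 0, 0], [0, 0, 0], 1], [[0, 0, 0], [0, 0, 0], 1]]}}

```text
clock: 6.0
tool_pos: [0.4306, 0.0932, 0.026]
eef_rot: [-0.189, 0.982, 0.0, -0.0]
contact_force: [-0.4, 0.6, -0.6]
opening: 0.005
finger_force: 0.0
```

The fingers shut on nothing again, so I look at the wrist view.

```bash
python3 - <<'E'
from h import *
s=snap('wrist'); np.savez('w3.npz',**s); im=s['image'][:,:,::-1]
t=snap('scene')
u,v=proj(t,[.43,.093,.04])[0].astype(int); print(u,v)
a=cv2.resize(t['image'][v-50:v+50,u-50:u+50,::-1],(400,400),interpolation=cv2.INTER_CUBIC)
b=cv2.resize(im[180:480,120:520],(400,300)); o=np.zeros((400,800,3),np.uint8); o[:,:400]=a; o[:300,400:]=b
cv2.imwrite('pics/c6.png',o)
st=r.get_state(); print(st['tool_pos'], proj(s,[st['tool_pos'],[.4276,.093,.052]]))
E
```

```text
324 258
[0.43059429 0.09319528 0.02598609] [[323.34401107 278.42020917]
 [325.38508717 295.47844065]]
```

View pics/c6.png

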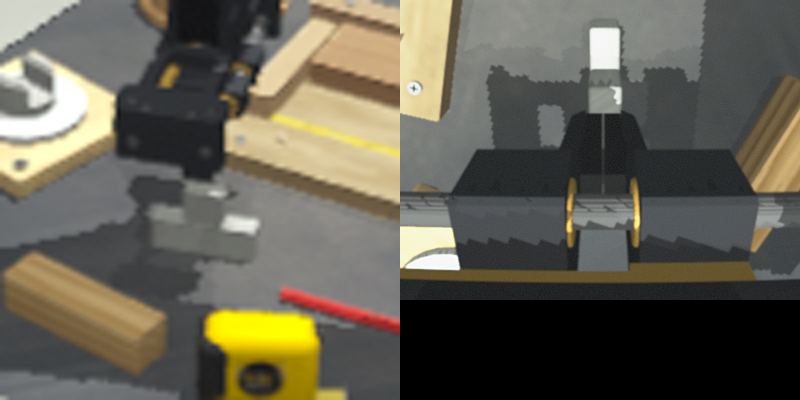

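Both views suggest the fingertips sit above the head's top rather than straddling it (scene-crop tip at about (205,180), wrist-crop tip at about (605,112)). I triangulate the tip.

```bash
python3 - <<'E'
from h import *
w=dict(np.load('w3.npz')); t=snap('scene')
o1,d1=ray(w,(325,292)); o2,d2=ray(t,(325.3,253))
A=np.stack([d1,-d2],1); k=np.linalg.lstsq(A,o2-o1,rcond=None)[0]; p,q=o1+k[0]*d1,o2+k[1]*d2
print('tip',p,q,'gap',np.linalg.norm(p-q))
st=r.get_state(); print(proj(t,[st['tool_pos'],[.4276,.093,.052],[.4276,.093,.026],[.4276,.093,0]]), proj(w,[[.4276,.093,.052]]))
print('wristcam rel tool', R.from_quat(st['eef_rot']).inv().apply(w['pose'][:3,3]-st['tool_pos']), st['eef_rot'])
E
python3 - <<'E'
import cv2,numpy as np
a=cv2.imread('pics/w2.png'); b=cv2.imread('pics/w1.png')
for n,i in(('w2',a),('w1',b)): # topmost dark finger pixel per column
    g=i.max(2); print(n,[(u,int(np.argmax((g[260:,u]<40)))+260) for u in range(200,450,10)])
E
```

```text
tip [0.42398269 0.09132205 0.05630541] [0.42811168 0.09239429 0.05840627] gap 0.004755191086466621
[[324.2365051  262.54216974]
 [325.29355934 255.11427629]
 [325.1717105  262.89100445]
 [325.05261304 270.49480882]] [[325.38508717 295.47844065]]
wristcam rel tool [ 0.08214488 -0.00034508 -0.18174995] [-1.88732161e-01  9.82028599e-01  5.71179155e-06 -3.97794064e-05]
w2 [(200, 332), (210, 332), (220, 332), (230, 332), (240, 332), (250, 332), (260, 332), (270, 332), (280, 330), (290, 304), (300, 293), (310, 294), (320, 294), (330, 294), (340, 300), (350, 296), (360, 316), (370, 332), (380, 332), (390, 332), (400, 332), (410, 332), (420, 332), (430, 331), (440, 332)]
w1 [(200, 294), (210, 294), (220, 295), (230, 464), (240, 464), (250, 464), (260, 464), (270, 464), (280, 464), (290, 464), (300, 465), (310, 464), (320, 464), (330, 464), (340, 464), (350, 464), (360, 464), (370, 463), (380, 463), (390, 463), (400, 463), (410, 415), (420, 316), (430, 294), (440, 293)]
```

```bash
python3 - <<'E'
from h import *
w=dict(np.load('w3.npz')); st=r.get_state(); Q=R.from_quat(st['eef_rot']).inv()
o,d=ray(w,(325,293)); o=Q.apply(o-st['tool_pos']); d=Q.apply(d)
for x in(-.01,0,.006,.009,.012): k=(x-o[0])/d[0]; print(x,o+k*d)
t=snap('scene'); o,d=ray(t,(325.3,253)); o=Q.apply(o-st['tool_pos']); d=Q.apply(d)
for x in(-.009,0,.009): k=(x-o[0])/d[0]; print(x,o+k*d)
E
```

```text
-0.01 [-0.01        0.00093831  0.00226236]
0 [ 0.          0.00079903 -0.01770753]
0.006 [ 0.006       0.00071546 -0.02968947]
0.009 [ 0.009       0.00067368 -0.03568043]
0.012 [ 0.012       0.00063189 -0.0416714 ]
-0.009 [-0.009      -0.04905378  0.00346268]
0 [ 0.         -0.01085803 -0.02438335]
0.009 [ 0.009       0.02733772 -0.05222939]
```

{"fn": "carry_out", "kwargs": {"newtons": 25, "rows": [[[0, 0, 0], [0, 0, 0], 0.6], [[0, 0, 0], [0, 0, 0], 0.6], [[0.2, 0.1, 0], [0, 0, 0], 0.6], [[0.3, 0.1, 0], [0, 0, 0], 0.6], [[0.3, 0.1, 0.5], [0, 0, 0], 0.6], [[0.3, 0.1, 1], [0, 0, 0], 0.6], [[0.3, 0.1, 1.4], [0, 0, 0], 0.6], [[0.3, 0.1, 1.4], [0, 0, 0], 0.6], [[0.3, 0.1, 1.4], [0, 0, 0], 0.6]]}}

```text
clock: 7.1
tool_pos: [0.4273, 0.093, 0.0117]
eef_rot: [-0.189, 0.982, -0.0, -0.0]
contact_force: [-0.3, -0.3, -0.3]
opening: 0.4
finger_force: 0.0
```

{"fn": "carry_out", "kwargs": {"newtons": 10, "rows": [[[0, 0, 0], [0, 0, 0], 1], [[0, 0, 0], [0, 0, 0], 1], [[0, 0, 0], [0, 0, 0], 1], [[0, 0, 0], [0, 0, 0], 1], [[0, 0, 0], [0, 0, 0], 1]]}}

```text
clock: 7.6
tool_pos: [0.4276, 0.0931, 0.0121]
eef_rot: [-0.189, 0.982, 0.0, 0.0]
contact_force: [0.2, -0.3, 0.6]
opening: 0.18
finger_force: 10.0
```

```bash
python3 - <<'E'
from h import *
s=snap('wrist'); np.savez('w4.npz',**s); im=s['image'][:,:,::-1]
t=snap('scene'); u,v=324,258
a=cv2.resize(t['image'][v-40:v+40,u-40:u+40,::-1],(400,400),interpolation=cv2.INTER_CUBIC)
b=cv2.resize(im[200:400,220:420],(400,400)); cv2.imwrite('pics/c7.png',np.hstack([a,b]))
st=r.get_state(); print(st['tool_pos'],st['opening'],st['finger_force'],st['contact_force'])
E
```

```text
[0.42755952 0.09306517 0.01210952] 0.17288715519478834 9.998395442962646 [-0.74256209 -0.48273983  1.36008113]
```

View pics/c7.png

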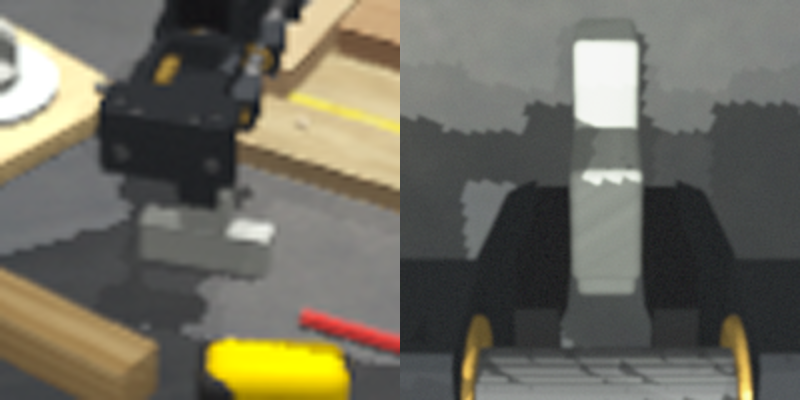

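Now it holds: opening is 0.173–0.18, about 16 mm with 10 N, and the crop shows the pads on the head's upper part only. The real fingertips therefore end about 30 mm above the reported TCP, so I re-grip 10 mm deeper and allow for that offset.

{"fn": "carry_out", "kwargs": {"newtons": 30, "rows": [[[0, 0, 0], [0, 0, 0], 0.7], [[0, 0, 0], [0, 0, 0], 0.7], [[0, 0, 0.5], [0, 0, 0], 0.7], [[0, 0, 1], [0, 0, 0], 0.7], [[0, 0, 1], [0, 0, 0], 1], [[0, 0, 1], [0, 0, 0], 1], [[0, 0, 1], [0, 0, 0], 1], [[0, 0, 1], [0, 0, 0], 1]]}}

```text
clock: 8.5
tool_pos: [0.4274, 0.093, 0.0019]
eef_rot: [-0.189, 0.982, 0.0, -0.0]
contact_force: [0.1, 0.5, -1.2]
opening: 0.181
finger_force: 30.0
```

{"fn": "carry_out", "kwargs": {"newtons": 30, "rows": [[[0, 0, 0], [0, 0, 0], 1], [[0, 0, -2], [0, 0, 0], 1], [[0, 0, -5], [0, 0, 0], 1], [[0, 0, -9], [0, 0, 0], 1], [[0, 0, -12], [0, 0, 0], 1], [[0, 0, -15], [0, 0, 0], 1], [[0, 0, -15], [0, 0, 0], 1], [[0, 0, -15], [0, 0, 0], 1]]}}

```text
clock: 9.3
tool_pos: [0.4275, 0.0925, 0.152]
eef_rot: [-0.188, 0.982, -0.0, 0.0]
contact_force: [-0.5, 0.1, -1.6]
opening: 0.178
finger_force: 30.0
```

```bash
python3 - <<'E'
from h import *
st=r.get_state(); ang=lambda v:np.degrees(np.arctan2(v[1],v[0]))
Rm=R.from_quat(st['eef_rot']).as_matrix()
print(st['tool_pos'],st['opening'],st['finger_force'],ang(Rm[:,1]),Rm[:,2]); print(totool(np.array([.6165,.0553,.2])-st['tool_pos'])*100)
E
```

```text
[0.42751943 0.09253651 0.15203748] 0.17805124951401816 29.99933212995529 111.70377390655804 [ 6.65601887e-04 -1.50372419e-04 -9.99999767e-01]
[-16.18399912 -10.4501761   -4.78311187]
```

{"fn": "carry_out", "kwargs": {"newtons": 30, "rows": [[[-4, -2.6, 0], [0, 0, 7.5], 1], [[-8, -5.2, 0], [0, 0, 15], 1], [[-12, -7.8, 0], [0, 0, 22.5], 1], [[-15, -9.7, 0], [0, 0, 28], 1], [[-16.2, -10.45, 0], [0, 0, 29.9], 1], [[-16.2, -10.45, 0], [0, 0, 29.9], 1], [[-16.2, -10.45, 3], [0, 0, 29.9], 1], [[-16.2, -10.45, 5.2], [0, 0, 29.9], 1], [[-16.2, -10.45, 5.2], [0, 0, 29.9], 1], [[-16.2, -10.45, 5.2], [0, 0, 29.9], 1], [[-16.2, -10.45, 5.2], [0, 0, 29.9], 1]]}}

```text
clock: 10.4
tool_pos: [0.6168, 0.0566, 0.1009]
eef_rot: [0.071, 0.998, 0.0, 0.001]
contact_force: [-0.1, 0.1, -1.2]
opening: 0.176
finger_force: 30.0
```

```bash
python3 - <<'E'
from h import *
s=snap('wrist'); np.savez('w5.npz',**s); im=s['image'][:,:,::-1]
cv2.imwrite('pics/c8.png',cv2.resize(im[180:360,200:440],(800,600),interpolation=cv2.INTER_CUBIC))
st=r.get_state(); print(st['tool_pos'],st['opening'],st['finger_force'],st['contact_force'])
E
```

```text
[0.61710376 0.05650042 0.10116868] 0.18022843460995483 29.999404549598694 [-0.52766194  0.11872834  0.17392144]
```

View pics/c8.png

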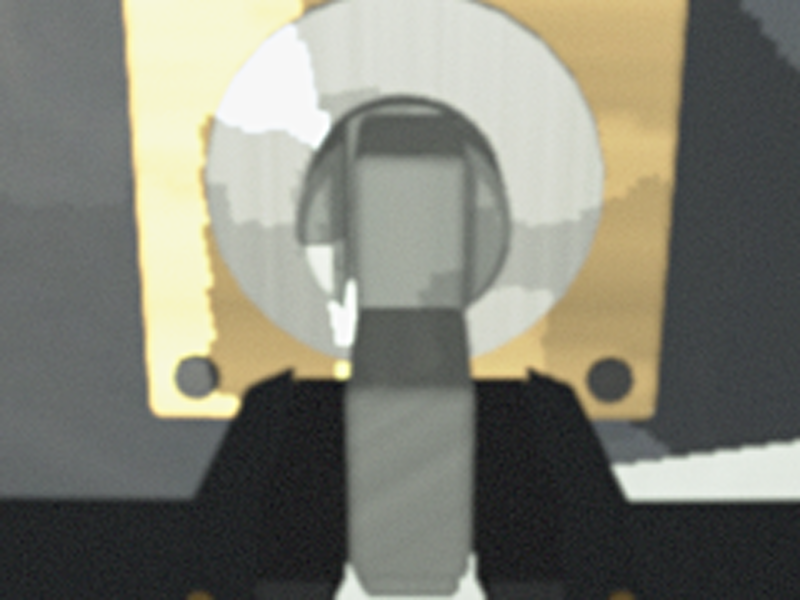

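The key bar (355–465) lies over the slot, with shaft centre at about 404, and is parallel to it with roughly 0.5–1 mm lateral error. That is inside the ±4 mm play, so I lower it.

{"fn": "carry_out", "kwargs": {"newtons": 30, "rows": [[[0, -0.05, 2], [0, 0, 0], 1], [[0, -0.05, 3.5], [0, 0, 0], 1], [[0, -0.05, 4.2], [0, 0, 0], 1], [[0, -0.05, 4.8], [0, 0, 0], 1], [[0, -0.05, 5.3], [0, 0, 0], 1], [[0, -0.05, 5.7], [0, 0, 0], 1], [[0, -0.05, 5.9], [0, 0, 0], 1], [[0, -0.05, 5.9], [0, 0, 0], 1]]}}

```text
clock: 11.25
tool_pos: [0.6166, 0.0555, 0.0409]
eef_rot: [0.071, 0.997, 0.0, -0.0]
contact_force: [-0.5, -0.2, -1.1]
opening: 0.178
finger_force: 30.0
```

{"fn": "carry_out", "kwargs": {"newtons": 30, "rows": [[[0, 0, 0.1], [0, 0, 0], 1], [[0, 0, 0.2], [0, 0, 0], 1], [[0, 0, 0.3], [0, 0, 0], 1], [[0, 0, 0.3], [0, 0, 0], 1], [[0, 0, 0.3], [0, 0, 0], 1]]}}

```text
clock: 11.75
tool_pos: [0.6166, 0.0555, 0.038]
eef_rot: [0.071, 0.997, 0.0, 0.0]
contact_force: [-1.2, 0.8, -0.7]
opening: 0.18
finger_force: 30.0
```

{"fn": "carry_out", "kwargs": {"newtons": 30, "rows": [[[0, 0, 0.1], [0, 0, 0], 1], [[0, 0, 0.1], [0, 0, 0], 1], [[0, 0, 0.2], [0, 0, 0], 1], [[0, 0, 0.2], [0, 0, 0], 1]]}}

```text
clock: 12.15
tool_pos: [0.6168, 0.0556, 0.0377]
eef_rot: [0.071, 0.997, -0.0, 0.001]
contact_force: [-4.3, -0.6, 11.3]
opening: 0.179
finger_force: 30.0
```

The wrist force rises at the expected height (0.0377 reported, about 0.038 predicted from the grip and slot floor), so the key is seated. I have now viewed 11 pictures, one over the limit of 10, so I will view no more and work from numbers only. Next I release and go over to the pulley.

{"fn": "carry_out", "kwargs": {"rows": [[[0, 0, -0.1], [0, 0, 0], 0.8], [[0, 0, -0.1], [0, 0, 0], 0.4], [[0, 0, -0.1], [0, 0, 0], 0.3], [[0, 0, -0.1], [0, 0, 0], 0.2], [[0, 0, -2], [0, 0, 0], 0.2], [[0, 0, -5], [0, 0, 0], 0.2], [[0, 0, -10], [0, 0, 0], 0], [[0, 0, -15], [0, 0, 0], 0], [[0, 0, -20], [0, 0, 0], 0], [[0, 0, -20], [0, 0, 0], 0], [[0, 0, -20], [0, 0, 0], 0]]}}

```text
clock: 13.25
tool_pos: [0.617, 0.0555, 0.2369]
eef_rot: [0.071, 0.997, 0.0, 0.001]
contact_force: [-0.2, -0.1, -0.3]
opening: 0.999
finger_force: 0.0
```

```bash
python3 - <<'E'
from h import *
s=snap('wrist'); np.savez('w6.npz',**s); st=r.get_state(); print(st['tool_pos'],st['opening'])
# key check: expected key outline at (axis, -8.2deg) ; brightness profile along/ across head
a=np.radians(-8.2); X=np.array([np.cos(a),np.sin(a),0]); Y=np.array([-np.sin(a),np.cos(a),0]); C=np.array([.6166,.0555,0])
g=s['image'].astype(int).mean(2)
def prof(z,off,dirn,ts):
    P=[C+off+dirn*t+[0,0,z] for t in ts]; uv=proj(s,P); return [int(g[int(round(v)),int(round(u))]) for u,v in uv]
ts=np.arange(-.024,.0241,.002)
print('across head top z.088',prof(.088,0*X,Y,ts)); print('along head top',prof(.088,0*Y,X,np.arange(-.03,.031,.003)))
print('across bar top z.062 @-25mm',prof(.062,-.026*X,Y,ts)); print('along bar',prof(.062,0*Y,X,np.arange(-.051,.0511,.003)))
print(proj(s,[C+[0,0,.088]]))
E
```

```text
[0.61602383 0.05500239 0.23522549] 0.99875346038011
across head top z.088 [246, 246, 249, 178, 146, 141, 114, 130, 121, 146, 150, 154, 156, 154, 152, 147, 133, 109, 126, 155, 133, 181, 200, 202, 199]
along head top [203, 244, 243, 244, 102, 135, 244, 244, 157, 153, 156, 149, 148, 151, 141, 152, 140, 130, 130, 152, 176]
across bar top z.062 @-25mm [246, 246, 246, 246, 246, 246, 247, 245, 230, 245, 245, 244, 203, 156, 152, 140, 167, 199, 206, 206, 207, 209, 202, 207, 209]
along bar [169, 169, 207, 207, 154, 107, 159, 160, 173, 242, 244, 244, 231, 85, 205, 243, 243, 157, 149, 154, 151, 146, 148, 148, 149, 154, 131, 133, 131, 152, 176, 174, 159, 70, 100]
[[322.98567497 211.66796752]]
```

Across the head top there is a 16 mm plateau from −7 to +8 mm at z=0.088, so the key is upright and centred. I move over the pulley.

{"fn": "carry_out", "kwargs": {"rows": [[[-0.4, -4.5, -1.5], [0, 0, 4], 0], [[-0.8, -9, -1.5], [0, 0, 8], 0], [[-1.2, -13.5, -1.5], [0, 0, 12], 0], [[-1.6, -18, -1.5], [0, 0, 15], 0], [[-2.1, -23.7, -1.5], [0, 0, 15], 0], [[-2.1, -23.7, -1.5], [0, 0, 15], 0], [[-2.1, -23.7, -1.5], [0, 0, 15], 0], [[-2.1, -23.7, -1.5], [0, 0, 15], 0]]}}

```text
clock: 14.1
tool_pos: [0.6033, -0.1801, 0.2496]
eef_rot: [0.2, 0.98, 0.001, -0.001]
contact_force: [0.6, 0.4, 0.1]
opening: 1.001
finger_force: 0.0
```

```bash
python3 - <<'E'
from h import *
s=snap('wrist'); np.savez('w7.npz',**s); st=r.get_state(); print(st['tool_pos'],st['opening'])
hsv=cv2.cvtColor(s['image'],cv2.COLOR_RGB2HSV)
u,v=proj(s,[[.604,-.182,.081]])[0].astype(int); print(u,v,hsv[v,u])
ud,vd=proj(s,[[.604,-.182,.03]])[0].astype(int); print(ud,vd)
for k in range(-60,61,6): print(k,hsv[v,u+k].tolist(),hsv[v-40,u+k].tolist(),hsv[v+30,u+k].tolist())
E
```

```text
[ 0.60361676 -0.17935271  0.25006463] 1.0022784076156568
321 209 [ 13 153 138]
321 199
-60 [60, 2, 117] [60, 4, 120] [90, 14, 106]
-54 [20, 100, 228] [60, 9, 120] [75, 5, 105]
-48 [26, 86, 246] [48, 10, 122] [98, 19, 106]
-42 [26, 88, 246] [47, 15, 121] [23, 106, 244]
-36 [26, 88, 246] [19, 84, 198] [22, 104, 243]
-30 [26, 88, 246] [24, 96, 246] [22, 103, 244]
-24 [19, 117, 183] [24, 97, 246] [22, 108, 244]
-18 [90, 10, 80] [27, 83, 246] [25, 94, 248]
-12 [90, 12, 103] [25, 92, 247] [85, 27, 57]
-6 [13, 143, 112] [14, 152, 193] [14, 149, 118]
0 [13, 153, 138] [60, 1, 247] [14, 153, 140]
6 [14, 144, 119] [20, 44, 224] [12, 144, 117]
12 [85, 22, 70] [17, 120, 181] [90, 9, 60]
18 [83, 15, 70] [17, 122, 188] [18, 125, 180]
24 [17, 78, 82] [28, 76, 246] [19, 114, 237]
30 [25, 91, 246] [29, 69, 246] [23, 105, 244]
36 [17, 123, 178] [21, 108, 187] [23, 105, 244]
42 [17, 120, 176] [75, 10, 101] [23, 99, 245]
48 [17, 120, 176] [60, 5, 110] [83, 10, 99]
54 [16, 117, 164] [98, 9, 109] [99, 17, 107]
60 [80, 23, 66] [80, 11, 67] [86, 17, 107]
```

```bash
python3 - <<'E'
from h import *
s=dict(np.load('w7.npz')); hsv=cv2.cvtColor(s['image'],cv2.COLOR_RGB2HSV); st=r.get_state()
H,S,V=hsv[...,0],hsv[...,1],hsv[...,2]; ang=lambda v:np.degrees(np.arctan2(v[1],v[0]))
box=np.zeros_like(H,bool); box[110:300,240:400]=1
m=((H>=9)&(H<=15)&(S>133)&box).astype(np.uint8); m=cv2.morphologyEx(m,cv2.MORPH_OPEN,np.ones((3,3)))
c=max(cv2.findContours(m,0,1)[0],key=cv2.contourArea); rc=cv2.minAreaRect(c); bp=cv2.boxPoints(rc); print(rc)
P=[plane(s,p,.090) for p in bp]; print('bar c',np.mean(P,0),[np.linalg.norm(P[i]-P[(i+1)%4]).round(4) for i in range(4)],[ang(P[(i+1)%4]-P[i]).round(1) for i in range(4)])
d=((H>=12)&(H<=32)&(S>60)&(V>140)&box).astype(np.uint8)
n,l,t,ce=cv2.connectedComponentsWithStats(cv2.morphologyEx(d|m,cv2.MORPH_CLOSE,np.ones((25,25)))); k=1+np.argmax(t[1:,4]); print(t[k])
cc=max(cv2.findContours((l==k).astype(np.uint8),0,1)[0],key=cv2.contourArea)[:,0]
for z in(.015,.03):
    Q=np.array([plane(s,p,z)[:2] for p in cc]); A=np.c_[2*Q,np.ones(len(Q))]; x=np.linalg.lstsq(A,(Q**2).sum(1),rcond=None)[0]; print('disc',z,x[:2],2*np.sqrt(x[2]+x[0]**2+x[1]**2))
Rm=R.from_quat(st['eef_rot']).as_matrix(); print(st['tool_pos'],ang(Rm[:,1]),totool(np.mean(P,0)-st['tool_pos'])*100)
E
```

```text
((321.8456115722656, 224.49771118164062), (15.145421028137207, 99.22456359863281), 0.8425242304801941)
bar c [ 0.61807642 -0.18751959  0.09      ] [np.float64(0.101), np.float64(0.0142), np.float64(0.101), np.float64(0.0155)] [np.float64(155.7), np.float64(66.1), np.float64(-23.5), np.float64(-114.0)]
[ 267  154  109  129 9667]
disc 0.015 [ 0.62531098 -0.19176085] 0.13404913312757852
disc 0.03 [ 0.62181453 -0.19021129] 0.12922249170235822
[ 0.60361676 -0.17935271  0.25006463] 67.04989066399072 [-1.68626955 -0.21157625 16.0023871 ]
```

```bash
python3 - <<'E'
from h import *
s=dict(np.load('w7.npz')); hsv=cv2.cvtColor(s['image'],cv2.COLOR_RGB2HSV)
o=np.array([321.8,224.5]); d=np.array([-.0147,1])
for v in list(range(140,184,2))+list(range(262,300,2)):
    u=int(round(321.8-.0147*(v-224.5))); print(v,hsv[v,u-4].tolist(),hsv[v,u].tolist(),hsv[v,u+4].tolist())
print(proj(s,[[.604,-.182,.09],[.604-.062*.914,-.182+.062*.407,.09],[.604+.062*.914,-.182-.062*.407,.09]]))
E
```

```text
140 [66, 12, 109] [83, 9, 111] [75, 10, 107]
142 [78, 12, 110] [69, 17, 107] [78, 12, 110]
144 [120, 5, 110] [90, 10, 107] [72, 11, 113]
146 [85, 14, 111] [90, 7, 109] [90, 9, 113]
148 [84, 12, 108] [72, 11, 111] [30, 2, 113]
150 [75, 9, 109] [68, 9, 111] [150, 2, 109]
152 [90, 7, 110] [70, 7, 112] [120, 4, 116]
154 [16, 54, 119] [15, 75, 136] [17, 20, 113]
156 [19, 68, 175] [21, 47, 223] [18, 87, 143]
158 [53, 4, 247] [53, 4, 248] [34, 20, 213]
160 [56, 9, 240] [49, 15, 138] [53, 17, 183]
162 [16, 58, 127] [14, 134, 101] [13, 63, 114]
164 [14, 159, 184] [13, 156, 181] [14, 158, 170]
166 [13, 128, 219] [16, 52, 215] [13, 158, 202]
168 [47, 9, 243] [70, 3, 248] [14, 89, 216]
170 [90, 3, 249] [45, 2, 246] [30, 17, 228]
172 [80, 3, 248] [40, 3, 245] [44, 12, 233]
174 [54, 5, 245] [50, 3, 244] [17, 50, 216]
176 [16, 93, 227] [40, 10, 232] [13, 129, 202]
178 [15, 161, 225] [14, 138, 223] [14, 157, 216]
180 [15, 153, 226] [14, 153, 227] [14, 158, 216]
182 [15, 157, 228] [14, 152, 228] [14, 159, 216]
262 [14, 156, 216] [14, 161, 215] [14, 157, 211]
264 [14, 158, 215] [14, 158, 216] [13, 157
[... 188 characters left out ...]
[14, 160, 191]
274 [13, 100, 211] [34, 18, 203] [13, 154, 177]
276 [47, 10, 228] [50, 10, 235] [15, 58, 171]
278 [56, 9, 235] [48, 11, 232] [25, 27, 178]
280 [28, 28, 219] [45, 9, 225] [13, 77, 185]
282 [14, 81, 192] [23, 32, 213] [15, 84, 182]
284 [50, 15, 209] [55, 15, 214] [60, 14, 215]
286 [55, 13, 215] [53, 14, 214] [57, 12, 215]
288 [52, 13, 215] [57, 11, 216] [55, 13, 217]
290 [54, 12, 216] [55, 13, 216] [50, 14, 216]
292 [54, 12, 216] [50, 14, 214] [57, 12, 216]
294 [55, 13, 215] [53, 11, 215] [52, 13, 216]
296 [49, 13, 216] [51, 12, 215] [50, 14, 216]
298 [45, 14, 218] [57, 12, 216] [49, 13, 217]
[[321.35776752 211.62939536]
 [322.42139106 145.77982957]
 [320.40635457 270.8613047 ]]
```

```bash
python3 - <<'E'
from h import *
s=dict(np.load('w7.npz')); st=r.get_state()
a=plane(s,(322.7,162),.09); b=plane(s,(320.9,283),.09); c=(a+b)/2; d=b-a
print(a,b,np.linalg.norm(d),np.degrees(np.arctan2(d[1],d[0])),c,st['tool_pos'],totool(c-st['tool_pos'])*100)
E
```

```text
[ 0.56095324 -0.1622814   0.09      ] [ 0.67335749 -0.21210668  0.09      ] 0.12295232183966576 -23.906206450010203 [ 0.61715536 -0.18719404  0.09      ] [ 0.60361676 -0.17935271  0.25006463] [-1.58876045 -0.21751254 16.00259966]
```

The bar length is 123 mm (124 expected), the angle −23.9°, the centre (0.617, −0.187). I descend and grip.

{"fn": "carry_out", "kwargs": {"newtons": 45, "rows": [[[-1.6, -0.2, 4], [0, 0, 0.9], 0], [[-1.6, -0.2, 8], [0, 0, 0.9], 0], [[-1.6, -0.2, 12], [0, 0, 0.9], 0.2], [[-1.6, -0.2, 16], [0, 0, 0.9], 0.3], [[-1.6, -0.2, 19], [0, 0, 0.9], 0.4], [[-1.6, -0.2, 21.5], [0, 0, 0.9], 0.4], [[-1.6, -0.2, 22], [0, 0, 0.9], 0.5], [[-1.6, -0.2, 22], [0, 0, 0.9], 0.7], [[-1.6, -0.2, 22], [0, 0, 0.9], 1], [[-1.6, -0.2, 22], [0, 0, 0.9], 1], [[-1.6, -0.2, 22], [0, 0, 0.9], 1], [[-1.6, -0.2, 22], [0, 0, 0.9], 1]]}}

```text
clock: 15.35
tool_pos: [0.6191, -0.1895, 0.0324]
eef_rot: [0.208, 0.978, 0.001, 0.001]
contact_force: [0.4, 1.6, 5.7]
opening: 0.177
finger_force: 45.0
```

{"fn": "carry_out", "kwargs": {"newtons": 45, "rows": [[[0, 0, 0], [0, 0, 0], 1], [[0, 0, 0], [0, 0, 0], 1], [[0, 0, 0], [0, 0, 0], 1], [[0, 0, 0], [0, 0, 0], 1]]}}

```text
clock: 15.75
tool_pos: [0.6191, -0.1895, 0.0324]
eef_rot: [0.208, 0.978, 0.001, 0.001]
contact_force: [0.6, 2.0, 6.5]
opening: 0.175
finger_force: 45.0
```

{"fn": "carry_out", "kwargs": {"newtons": 50, "rows": [[[0, 0, -1], [0, 0, 0], 1], [[0, 0, -3], [0, 0, 0], 1], [[0, 0, -6], [0, 0, 0], 1], [[0, 0, -9], [0, 0, 0], 1], [[0, 0, -12], [0, 0, 0], 1], [[0, 0, -14], [0, 0, 0], 1], [[0, 0, -14], [0, 0, 0], 1], [[0, 0, -14], [0, 0, 0], 1]]}}

```text
clock: 16.55
tool_pos: [0.6165, -0.1908, 0.1701]
eef_rot: [0.209, 0.978, -0.0, -0.001]
contact_force: [0.1, -0.4, -4.9]
opening: 0.178
finger_force: 50.0
```

```bash
python3 - <<'E'
from h import *
s=snap('wrist'); st=r.get_state(); ang=lambda v:np.degrees(np.arctan2(v[1],v[0]))
Rm=R.from_quat(st['eef_rot']).as_matrix(); print(st['tool_pos'],st['opening'],st['finger_force'],st['contact_force'],ang(Rm[:,1]))
hsv=cv2.cvtColor(s['image'],cv2.COLOR_RGB2HSV)
# bar near end in image column of the TCP
m=(hsv[...,0]>=9)&(hsv[...,0]<=15)&(hsv[...,1]>133)
for v in range(60,320,8): 
    w=np.where(m[v,260:380])[0]
    print(v,(w.min()+260,w.max()+260,len(w)) if len(w) else '',end=' | ')
print(); zt=st['tool_pos'][2]-.0324+.09
for x in(.04,.055,.062,.065,.07): print(x,proj(s,[[*(st['tool_pos']+Rm@[x,0,0])[:2],zt]]))
print(totool(np.array([.6194,.0551,st['tool_pos'][2]])-st['tool_pos'])*100)
np.savez('w8.npz',**s)
E
```

```text
[ 0.61600503 -0.19062141  0.16932599] 0.17286018620253749 49.99749641865492 [ 0.12408587  1.16526812 -5.0631751 ] 65.94395950232746
60  | 68  | 76  | 84  | 92  | 100  | 108  | 116  | 124  | 132  | 140  | 148  | 156  | 164  | 172  | 180 (np.int64(305), np.int64(341), 35) | 188 (np.int64(302), np.int64(344), 27) | 196 (np.int64(303), np.int64(343), 12) | 204 (np.int64(301), np.int64(343), 13) | 212 (np.int64(302), np.int64(343), 21) | 220 (np.int64(301), np.int64(342), 42) | 228 (np.int64(302), np.int64(342), 41) | 236 (np.int64(302), np.int64(342), 41) | 244 (np.int64(302), np.int64(342), 41) | 252 (np.int64(303), np.int64(342), 40) | 260 (np.int64(303), np.int64(342), 40) | 268 (np.int64(304), np.int64(341), 38) | 276 (np.int64(304), np.int64(341), 38) | 284 (np.int64(304), np.int64(341), 38) | 292 (np.int64(304), np.int64(340), 37) | 300 (np.int64(304), np.int64(342), 39) | 308 (np.int64(305), np.int64(341), 35) | 316 (np.int64(304), np.int64(341), 38) | 
0.04 [[323.08067775 239.92785578]]
0.055 [[323.07969805 199.29399841]]
0.062 [[323.07901852 179.33403802]]
0.065 [[323.07867891 170.58083036]]
0.07 [[323.0780439  155.72383967]]
[ 9.70639405e+00  2.25763434e+01 -2.88929956e-03]
```

{"fn": "carry_out", "kwargs": {"newtons": 50, "rows": [[[1.5, 3.4, 0], [0, 0, -3], 1], [[3, 6.8, 0], [0, 0, -6], 1], [[4.5, 10.1, 0], [0, 0, -9], 1], [[6, 13.5, 0], [0, 0, -12], 1], [[7.5, 16.9, 0], [0, 0, -14], 1], [[9, 20.3, 0], [0, 0, -15.9], 1], [[9.9, 22.4, 0], [0, 0, -15.9], 1], [[9.9, 22.4, 0], [0, 0, -15.9], 1], [[9.9, 22.4, 0], [0, 0, -15.9], 1], [[9.9, 22.4, 0], [0, 0, -15.9], 1]]}}

```text
clock: 17.6
tool_pos: [0.618, 0.0522, 0.1697]
eef_rot: [0.072, 0.997, -0.001, -0.001]
contact_force: [0.3, -0.0, -4.4]
opening: 0.179
finger_force: 50.0
```

```bash
python3 - <<'E'
from h import *
st=r.get_state(); ang=lambda v:np.degrees(np.arctan2(v[1],v[0]))
Rm=R.from_quat(st['eef_rot']).as_matrix(); print(st['clock'],st['tool_pos'],st['opening'],st['finger_force'],st['contact_force'],st['moment'],ang(Rm[:,1]))
print(totool(np.array([.6166,.0555,.0584])-st['tool_pos'])*100)
E
```

```text
17.6 [0.61795431 0.05222921 0.16966434] 0.179125971917356 49.99752787873149 [ 0.2899312  -0.04919219 -4.39370954] [-0.00855576  0.03739705 -0.02835077] 81.73509525490297
[ 0.15859839  0.33313745 11.12594781]
```

{"fn": "carry_out", "kwargs": {"newtons": 50, "rows": [[[0.15, 0.33, 0], [0, 0, 0], 1], [[0.15, 0.33, 1.5], [0, 0, 0], 1], [[0.15, 0.33, 3], [0, 0, 0], 1], [[0.15, 0.33, 4], [0, 0, 0], 1], [[0.15, 0.33, 5], [0, 0, 0], 1], [[0.15, 0.33, 6], [0, 0, 0], 1], [[0.15, 0.33, 6.8], [0, 0, 0], 1], [[0.15, 0.33, 7.6], [0, 0, 0], 1], [[0.15, 0.33, 7.6], [0, 0, 0], 1]]}}

```text
clock: 18.5
tool_pos: [0.6168, 0.0579, 0.0938]
eef_rot: [0.071, 0.997, -0.0, -0.001]
contact_force: [-0.7, -0.0, -4.0]
opening: 0.175
finger_force: 50.0
```

{"fn": "carry_out", "kwargs": {"newtons": 50, "rows": [[[0, 0, 0.5], [0, 0, 0], 1], [[0, 0, 0.9], [0, 0, 0], 1], [[0, 0, 1.3], [0, 0, 0], 1], [[0, 0, 1.3], [0, 0, 0], 1]]}}

```text
clock: 18.9
tool_pos: [0.6172, 0.058, 0.0815]
eef_rot: [0.071, 0.997, -0.0, -0.0]
contact_force: [0.3, -0.3, -3.7]
opening: 0.176
finger_force: 50.0
```

{"fn": "carry_out", "kwargs": {"newtons": 50, "rows": [[[0, -0.2, 0.3], [0, 0, 0], 1], [[0, -0.2, 0.7], [0, 0, 0], 1], [[0, -0.2, 1.2], [0, 0, 0], 1], [[0, -0.2, 1.6], [0, 0, 0], 1], [[0, -0.2, 1.9], [0, 0, 0], 1], [[0, -0.2, 1.9], [0, 0, 0], 1]]}}

```text
clock: 19.5
tool_pos: [0.6169, 0.0561, 0.0624]
eef_rot: [0.071, 0.997, -0.0, -0.0]
contact_force: [0.3, -0.5, -4.0]
opening: 0.178
finger_force: 50.0
```

{"fn": "carry_out", "kwargs": {"newtons": 50, "rows": [[[0, 0, 0.2], [0, 0, 0], 1], [[0, 0, 0.4], [0, 0, 0], 1], [[0, 0, 0.5], [0, 0, 0], 1], [[0, 0, 0.5], [0, 0, 0], 1]]}}

```text
clock: 19.9
tool_pos: [0.6173, 0.0561, 0.0584]
eef_rot: [0.071, 0.997, -0.0, 0.0]
contact_force: [-1.6, -0.0, -0.2]
opening: 0.176
finger_force: 50.0
```

Contact comes exactly at the predicted home height (0.0584). I release, rise straight up and clear away sideways.

{"fn": "carry_out", "kwargs": {"rows": [[[0, 0, 0.05], [0, 0, 0], 0.7], [[0, 0, 0.05], [0, 0, 0], 0.4], [[0, 0, 0.05], [0, 0, 0], 0.4], [[0, 0, 0.05], [0, 0, 0], 0.4], [[0, 0, -2], [0, 0, 0], 0.4], [[0, 0, -5], [0, 0, 0], 0.4], [[0, 0, -10], [0, 0, 0], 0.2], [[0, 0, -15], [0, 0, 0], 0], [[0, 0, -20], [0, 0, 0], 0], [[0, 0, -20], [0, 0, 0], 0], [[0, 0, -20], [0, 0, 0], 0]]}}

```text
clock: 21.0
tool_pos: [0.6178, 0.0563, 0.2591]
eef_rot: [0.071, 0.997, 0.0, 0.001]
contact_force: [0.4, -0.0, -0.8]
opening: 0.995
finger_force: 0.0
```

```bash
python3 - <<'E'
from h import *
s=snap('wrist'); st=r.get_state(); print(st['tool_pos'],st['opening'],st['contact_force'])
hsv=cv2.cvtColor(s['image'],cv2.COLOR_RGB2HSV); H,S=hsv[...,0],hsv[...,1]
uv=proj(s,[[.6166,.0555,.116]])[0].astype(int); print(uv)
m=((H>=9)&(H<=15)&(S>133)).astype(np.uint8); box=np.zeros_like(m); box[max(uv[1]-110,0):uv[1]+100,uv[0]-60:uv[0]+60]=1
c=max(cv2.findContours(cv2.morphologyEx(m*box,cv2.MORPH_CLOSE,np.ones((11,11))),0,1)[0],key=cv2.contourArea); rc=cv2.minAreaRect(c); P=[plane(s,p,.116) for p in cv2.boxPoints(rc)]
print(rc,np.mean(P,0),[np.linalg.norm(P[i]-P[(i+1)%4]).round(4) for i in range(4)],[np.degrees(np.arctan2(*(P[(i+1)%4]-P[i])[1::-1])).round(1) for i in range(4)])
E
```

```text
[0.61680398 0.05575631 0.25741347] 0.9991231706405042 [-0.01604139 -0.10732169 -1.15679756]
[322 212]
((322.0, 206.0), (126.0, 16.0), 90.0) [0.6137904  0.05590055 0.116     ] [np.float64(0.0139), np.float64(0.1186), np.float64(0.0155), np.float64(0.1186)] [np.float64(81.8), np.float64(-7.8), np.float64(-98.2), np.float64(171.4)]
```

```bash
python3 -c "
from plant import r
print(r.finish_job())"
```

```text
the job is handed in; nothing more can be done
None
```

The key is seated upright in the slot, the keyed pulley sits home on the shoulder by contact height and bar position, and the job is handed in at about 21 s; I viewed 11 pictures, one over the limit of 10.

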